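# Put the short slide case in the door rack and shut the storage cabinet

## Robot

A 6-joint arm with a two-finger parallel gripper is mounted at the origin on the work surface. World frame = base frame: x ahead of the robot, y to its left, z up, the work surface at z = 0. Lengths are in m, angles in rad, forces in N, time in s.
With the tool pointing down it reaches from about 0.35 to 0.975 m from the base axis. Payload 4.9 kg.
Tool frame: the origin (TCP) lies midway between the tips of the shut fingers; the grasp point (between the pads) lies 19 mm behind it; z points along the fingers, y is the line along which they close (so a half turn about z gives the same grasp; the last joint's range is limited). The gripper opens to 85 mm and grips with 20 to 120 N. Pads are 22 mm wide; open, the fingers measure 114 mm over their backs; the gripper's body (76 mm by 85 mm) begins 54 mm behind the grasp point. The pads swing forward as they close: fully open they stand 13 mm farther back than shut.
Start: joints at [-1.342, 0.053, 1.613, -0, 1.476, -0.119], TCP at [0.213, -0.588, 0.231] pointing down, gripper open.
Joint ranges: [-3.01, 3.01], [-1.01, 2.22], [0.06, 2.58], [-1.02, 4.17], [0.09, 2.62], [-3.14, 3.14]. Speed limits (rad/s): [2.57, 2.57, 3.14, 3.14, 3.14, 3.14].

## Interface

Orientations are given as a rotation vector (axis times angle).
In Python, from station import ctrl, optics, job gives the robot as it stands.
- The arm moves only by the shell command python3 -m jog 'ROWS' [OPENING] [FORCE]. ROWS is JSON, a list of rows, each a list of 2 entries, a list of its own where there are three numbers: the shift along the tool's x, y, z in m, then the turn, a rotation vector about the tool's x, y, z in rad. A call has 1 to 5 rows; each row is the pose to reach, as a shift and turn from the pose commanded when the call began, along the tool's axes at that moment; what a row does not reach only later rows make up. A row lasts 1/10 s, in which the tool goes at most 50 mm and 8.59 degrees, less where a joint would pass 70% of its speed; a pose out of reach is approached as far as the arm can. A call with a gripper value outside its range is refused whole. OPENING is the opening, from 0 (shut) to 1 (fully open), set as the call begins (- or left out, the last holds). The fingers move at their own pace and stop on an object; FORCE is the grip in N (left out, the last holds). Time passes only in rows, so rows that repeat a pose let the fingers close. It gives the time, the measured TCP pose, the force, the opening and the grip force at its end, in the units of the state.
- ctrl.get_obs(): the state, without advancing time (a new reading comes with each control period).
- optics.get_image(name): name is "side" or "top" or "wrist"; returns a dict with "image" (400x640x3 uint8, blue, green, red), "fx", "fy", "cx", "cy" (pixels), "rvec" (rotation vector, rad) and "tvec" (3), from world to camera coordinates, as OpenCV has them; the wrist camera has in their place "mount" (4x4, takes a point from camera to tool coordinates, whose origin is the TCP and whose axes are the flange's). Camera axes: x right, y down, z forward; pixel columns grow to the right and rows downward; lengths in m; the calibration is good to about 2 mm. A picture is of the moment at which its call begins: read the wrist's pose just before it. There is no depth.
- job.finish_job(): hands the job in; it is judged then, once.
The state is a dict: "t": time; "q": joint angles; "dq": joint speeds; "effort": joint torques, N m; "tool_pos": TCP position; "tool_rot": TCP orientation; "contact_force": force on the tool from outside, world axes, zero at the start; "wrist_torque": the same for the moment, N m; "opening": finger opening in m; "grip_force": force on a finger pad.
Only numpy, scipy, OpenCV 4.12 (cv2) and the standard library are available. Lean on these libraries where they do the work, as an engineer would, in place of code of your own. Each camera call takes 0.05 s, during which the arm holds its last target. There are 200 camera calls.

## Task

Take the short slide case out of the white rack, stand it on the black rubber mat and let go of it, so that you can take it again by its narrow sides and stand it in the pocket on the inside of the open cabinet door. Then push the door shut until it seats on its catch, with the case still standing in the pocket. Keep the case upright, and leave the two tall cases and the other bench things where they stand.

Things in the scene. Friction and masses are not known exactly. Their poses are not given: they have to be found in the camera images.
- case_short_mid (a point): Centre (half-way up) of the short slide case: a loose upright grey plastic box 30 x 60 x 120 mm (x, y, z), 0.10 to 0.21 kg. It stands in one of the three places of the white rack; it is 15 mm shorter than its two neighbours and has no ribs on its flat top. Its x axis is normal to the broad sides (30 mm apart), y to the narrow sides (60 mm apart), z up.
- case_tall_a_mid (a point): Centre (half-way up) of one tall slide case, same grey box but 30 x 60 x 135 mm, with three black ribs on top, in another place of the rack. To be left alone.
- case_tall_b_mid (a point): The same for the other tall slide case. To be left alone.
- rack: White rack fixed on the bench; origin at the centre of its underside, y along its length (222 mm), x across (44 mm). Three places in a row along y at -71, 0, 71 mm; floor 4 mm up, side walls 34, end plates 125 mm high. The cases stand end to end 11 mm apart, 6 mm from the end plates, 3 mm play across: fingers fit only at a case's broad sides (x), not at its narrow sides.
- mat: Black rubber mat fixed on the bench, 130 x 130 x 3 mm, origin at the centre of its underside, its top 3 mm above that. Free of other things: the place to set the case down and change the grip.
- cab_door (a joint): Door angle, rad: 0 shut, growing as it opens towards the robot; starts at 1.35 to 1.7. It turns with slight friction and stays where left. Over the last 0.07 rad a spring catch pushes it open again until it has passed 0.03 rad (about 7 N at the push point, up to 12 N if pushed fast); then the catch pulls it to 0 and holds it.
- cab_hinge (a point): On the door's vertical hinge axis (left side seen from the robot), 90 mm above the bench. The frame turns with the door: origin on the outer face; -y runs along the door to its free edge (256 mm wide, 12 mm thick, top 170 mm above the bench); +x points through it from outer to inner face; z up. Opened by q from shut, the frame has turned by -q about z.
- cab_pocket (a point): Where the case's centre must be, in the pocket; turns with the door, axes as cab_hinge (offset from it x 32, y -115, z 2 mm). White open-topped tray on the inner face, inside 40 (x) x 74 mm (y, along the door), floor 32 and walls 80 mm above the bench. The case's 60 mm width lies along y. The door rises 18 mm above the case, 5 mm from its broad side: hold it by its narrow sides.
- cab_push (a point): Point on the outer face of the door where it can be pushed: 170 mm from the hinge, 155 mm above the bench (15 mm below its top edge); turns with the door, axes as cab_hinge (+x is the pushing direction). A vertical steel bar handle, 90 mm long and 35 mm off the face, stands 228 mm from the hinge, its middle 95 mm above the bench.
- cabinet: Bench-top cabinet fixed on the bench, white sides, clear roof and back, 200 deep (x) x 260 wide (y) x 180 mm high, origin at the centre of its underside; its open front, where the door hangs, faces -x of this frame, at x = -100 mm. Stock boxes stand at its back.
- amber_bottle: Loose amber bottle, 60 mm diameter, 110 mm high, left of the cabinet; origin under its centre. To be left alone.
- dropper: Loose small amber dropper bottle, 32 mm diameter, 75 mm high, right of the cabinet; origin under its centre. To be left alone.
- beaker: Loose glass beaker, 68 mm diameter, 85 mm high, beyond the rack; origin under its centre. To be left alone.
- wash_bottle: Loose white bottle, 68 mm diameter, 170 mm high, at the left front; origin under its centre. To be left alone.
- pen: Loose black marker, 135 mm long (y), 13 mm thick, at the right front; origin under its middle. To be left alone.
There are look-alikes about, which are no part of the job. What is shaped like the part that bears case_short_mid but orange is not meant. Of the things that look like the mat, the larger one is meant.

How it is judged:
By the outcome, as a careful person would: the job done as asked, in the order asked, and still so for the second after the job is handed in, with the robot touching nothing.
It also fails if it takes over 72 s, if anything falls off the work surface, if the arm or the gripper's body presses on something with over 40 N, if the wrist force passes 120 N, or if a joint passes its speed limit or range.

## Working session

There is one attempt and no reset: what is moved stays moved. The work goes in short steps, Python scripts to look and compute and a shell command to move; the robot and the scene stay as the last step left them, time stands still between calls to the robot, and variables do not carry over. Pictures are saved under pics/ and viewed, at most 10 in all, crops included, and the job is handed in when it is done.

```bash
ls; mkdir -p pics; python3 - <<'E'
from station import ctrl, optics
import cv2,numpy as np
o=ctrl.get_obs();print(o)
for n in("side","top"):
    d=optics.get_image(n);cv2.imwrite(f"pics/{n}0.png",d["image"]);print(n,d["fx"],d["fy"],d["cx"],d["cy"],d["rvec"],d["tvec"])
    R=cv2.Rodrigues(np.array(d["rvec"],float))[0];print(-R.T@np.array(d["tvec"]))
E
```

```text
pics
{'t': 0.0, 'q': array([-1.34200494e+00,  5.33420566e-02,  1.61430429e+00, -1.05255929e-05,
        1.47599776e+00, -1.19021417e-01]), 'dq': array([ 6.28062442e-04, -8.00137995e-05,  1.75848350e-03, -9.21164649e-04,
        7.28634288e-04,  1.15668617e-03]), 'effort': array([ 4.47955235e-04, -3.93677759e+01, -3.70177674e+01, -1.52782955e-04,
        6.98031407e-03,  4.09491108e-08]), 'tool_pos': array([ 0.21286829, -0.58696561,  0.23006605]), 'tool_rot': array([-3.09218880e+00, -5.43240573e-01,  1.93080425e-04]), 'contact_force': array([0.35537561, 0.30761318, 0.07694725]), 'wrist_torque': array([-0.02666787,  0.00019264,  0.04772247]), 'grip_force': 0.0, 'opening': 0.08535733425425703}
side 400.36253675955345 400.36253675955345 323.8274973411903 196.30514919557714 [ 2.19804152 -0.26772482  0.12311399] [-0.50386775  0.21140344  0.98765925]
[ 0.33854801 -0.76697186  0.75576737]
top 463.3795707871137 463.3795707871137 317.8275529605831 192.60947117233349 [ 2.15401649 -2.15688704  0.13054325] [0.05677666 0.55186026 1.5339661 ]
[0.35713197 0.05062202 1.59082353]
```

View pics/side0.png

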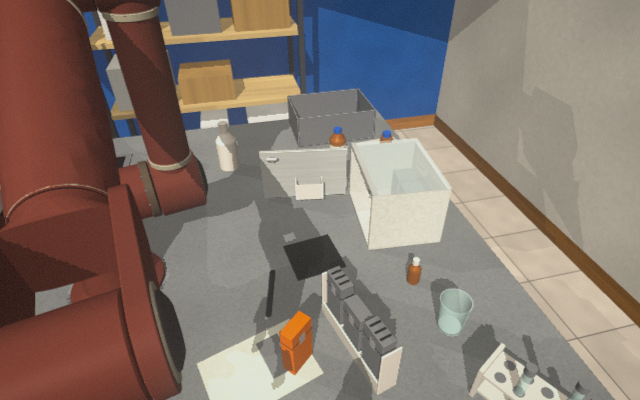

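View pics/top0.png

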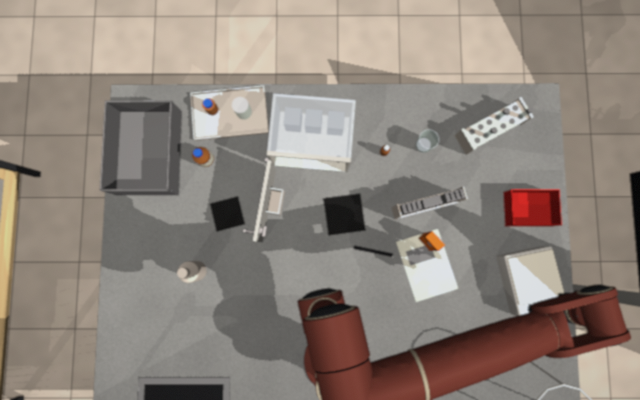

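The side view shows the rack at about (360,325) with the short, rib-less case in the middle, the door open with its pocket at (309,187), and the mat at (313,256). In the top view the rack is at (432,203), the larger mat at (344,214) and the door runs from (268,158) to (258,238).

```bash
cat > h.py <<'E'
from station import ctrl, optics
import cv2,numpy as np
from scipy.spatial.transform import Rotation as Ro
np.set_printoptions(precision=4,suppress=True)
class V:
    def __init__(s,n,save=None):
        o=ctrl.get_obs();d=optics.get_image(n);s.im=d["image"]
        s.K=np.array([[d["fx"],0,d["cx"]],[0,d["fy"],d["cy"]],[0,0,1.]])
        if n=="wrist":
            M=np.array(d["mount"]);T=np.eye(4);T[:3,:3]=Ro.from_rotvec(o["tool_rot"]).as_matrix();T[:3,3]=o["tool_pos"]
            W=T@M;s.R=W[:3,:3];s.c=W[:3,3]
        else:
            R=cv2.Rodrigues(np.array(d["rvec"],float))[0];s.R=R.T;s.c=-R.T@np.array(d["tvec"],float)
        if save: cv2.imwrite("pics/"+save,s.im)
    def ray(s,p):
        p=np.atleast_2d(np.asarray(p,float));return (np.c_[p,np.ones(len(p))]@np.linalg.inv(s.K).T)@s.R.T
    def cast(s,p,z):
        r=s.ray(p);return s.c+r*((z-s.c[2])/r[:,2])[:,None]
    def proj(s,P):
        q=((np.atleast_2d(P)-s.c)@s.R)@s.K.T;return q[:,:2]/q[:,2:]
def goto(pos,yaw,tilt=None):
    """shift and turn in tool axes from commanded(~measured) pose to tool-down with tool y at world angle yaw (mod pi nearest)"""
    o=ctrl.get_obs();R=Ro.from_rotvec(o["tool_rot"]);best=None
    for k in(0,np.pi):
        y=np.array([np.cos(yaw+k),np.sin(yaw+k),0]);z=np.array([0,0,-1.]);x=np.cross(y,z)
        r=(R.inv()*Ro.from_matrix(np.c_[x,y,z])).as_rotvec()
        print("shift",R.inv().apply(np.array(pos)-o["tool_pos"]),"turn",r,"deg",np.degrees(np.linalg.norm(r)))
    print("q",o["q"],"t",o["t"],"pos",o["tool_pos"])
def rect(mask):
    c=max(cv2.findContours(mask.astype(np.uint8),cv2.RETR_EXTERNAL,cv2.CHAIN_APPROX_NONE)[0],key=cv2.contourArea)
    return cv2.minAreaRect(c)
E
python3 - <<'E'
from h import *
v=V("top");im=cv2.cvtColor(v.im,cv2.COLOR_BGR2HSV)
m=np.zeros(im.shape[:2],bool);m[190:240,318:372]=im[190:240,318:372,2]<50
r=rect(m);b=cv2.boxPoints(r);P=v.cast(b,.003);print("mat",P,P.mean(0))
# door top edge, rack ends (rough)
print("door",v.cast([[268,158],[258,238]],.17)); print("rack",v.cast([[398,212],[466,193]],.125)); print("cab",v.cast([[271,95],[355,98],[350,170],[270,158]],.18))
d=v.im[80:270,170:500];cv2.imwrite("pics/topc.png",cv2.resize(d,(792,456),interpolation=cv2.INTER_CUBIC))
R=Ro.from_rotvec(ctrl.get_obs()["tool_rot"]).as_matrix();print(R)
d=optics.get_image("wrist");print(np.array(d["mount"]),d["fx"],d["cx"],d["cy"])
E
```

```text
mat [[ 0.5344  0.0365  0.003 ]
 [ 0.5519 -0.0868  0.003 ]
 [ 0.429  -0.1027  0.003 ]
 [ 0.4117  0.0194  0.003 ]] [ 0.4818 -0.0334  0.003 ]
door [[0.6441 0.2109 0.17  ]
 [0.3955 0.2384 0.17  ]]
rack [[ 0.4783 -0.1983  0.125 ]
 [ 0.5386 -0.4161  0.125 ]]
cab [[ 0.8441  0.2028  0.18  ]
 [ 0.8337 -0.0618  0.18  ]
 [ 0.6039 -0.0438  0.18  ]
 [ 0.642   0.2036  0.18  ]]
[[ 0.9401  0.3408 -0.0004]
 [ 0.3408 -0.9401  0.0016]
 [ 0.0002 -0.0017 -1.    ]]
[[-0.0005 -0.9592 -0.2828  0.0721]
 [ 1.     -0.0007  0.0005  0.0009]
 [-0.0007 -0.2828  0.9592 -0.1432]
 [ 0.      0.      0.      1.    ]] 350.0656670530097 320.59496570590096 194.1585210610856
```

View pics/topc.png

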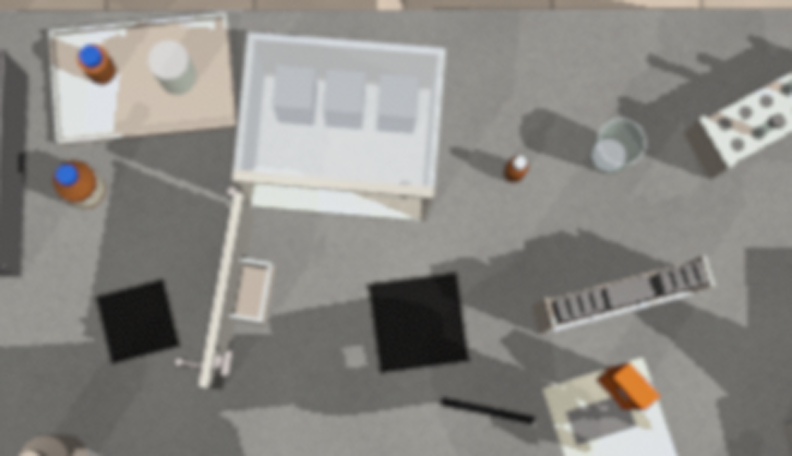

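The crop (2.4x, offset 170,80) shows the rack ends near (550,315) and (711,270), the door from (236,192) to (204,385) with the pocket on its right side, and the mat clear at (418,322). Next I move above the rack.

```bash
python3 -c "
from h import *
goto([.508,-.307,.26],np.radians(15.4))"
```

```text
shift [ 0.3729 -0.1629 -0.0292] turn [-0.0009 -0.0011 -1.4918] deg 85.47400391137016
shift [ 0.3729 -0.1629 -0.0292] turn [-0.0011  0.0009  1.6498] deg 94.52604298710415
q [-1.342   0.0531  1.6138 -0.      1.476  -0.119 ] t 0.2 pos [ 0.2129 -0.5872  0.2305]
```

```bash
python3 -m jog '[[[0.037,-0.016,-0.006],[0,0,-0.149]],[[0.074,-0.032,-0.012],[0,0,-0.298]],[[0.112,-0.048,-0.018],[0,0,-0.447]],[[0.149,-0.064,-0.024],[0,0,-0.596]],[[0.187,-0.08,-0.03],[0,0,-0.745]]]' 1 40
python3 -m jog '[[[0.039,0.013,0],[0,0,-0.149]],[[0.077,0.026,0],[0,0,-0.298]],[[0.116,0.039,0],[0,0,-0.447]],[[0.154,0.052,0],[0,0,-0.596]],[[0.193,0.065,0],[0,0,-0.747]]]'
python3 -m jog '[[[0,0,0],[0,0,0]],[[0,0,0],[0,0,0]],[[0,0,0],[0,0,0]]]'
python3 - <<'E'
from h import *
goto([.508,-.307,.26],np.radians(15.4)); v=V("wrist","rack1.png");print(v.c)
E
```

```text
t: 0.7
tool_pos: [0.3624, -0.4473, 0.2613]
tool_rot: [-2.679, -1.64, -0.0]
contact_force: [0.9, -0.4, -0.1]
opening: 0.0856
grip_force: 0.0
t: 1.2
tool_pos: [0.509, -0.3058, 0.2611]
tool_rot: [-1.897, -2.504, 0.0]
contact_force: [1.3, -0.3, -0.8]
opening: 0.0854
grip_force: 0.0
t: 1.5
tool_pos: [0.5074, -0.3077, 0.2611]
tool_rot: [-1.907, -2.496, 0.001]
contact_force: [0.2, -0.9, 0.3]
opening: 0.0851
grip_force: 0.0
shift [0.0005 0.0007 0.0011] turn [-0.0006 -0.0001 -0.0024] deg 0.14361278653179557
shift [0.0005 0.0007 0.0011] turn [-0.0001  0.001   3.1392] deg 179.8608318293131
q [-0.6703 -0.0374  1.654  -0.0005  1.5254 -0.9366] t 1.5 pos [ 0.5074 -0.3077  0.2611]
[ 0.4892 -0.2391  0.4043]
```

View pics/rack1.png

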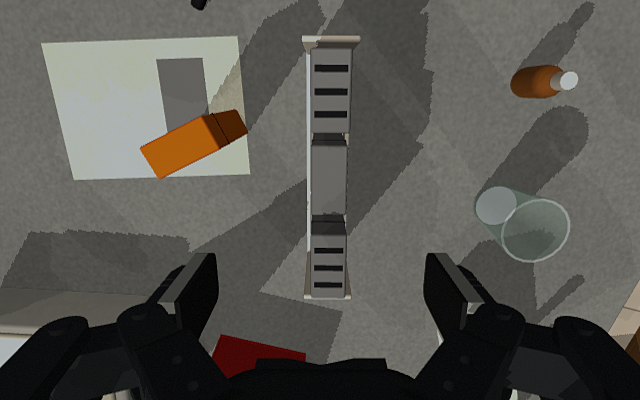

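The wrist view shows the short case's top spanning about columns 311–348 and rows 141–215, between its two ribbed neighbours.

```bash
python3 - <<'E'
from h import *
im=cv2.imread("pics/rack1.png").mean(2).astype(int)
print(list(zip(range(128,225,2),im[128:225:2,330])));print(list(zip(range(300,358),im[180,300:358])))
v=V("wrist")
for p in ([312,180],[348,180],[330,145],[330,215],[312,150],[312,210],[348,150],[347,210]): print(p,v.cast([p],.124))
E
```

```text
[(128, np.int64(103)), (130, np.int64(103)), (132, np.int64(82)), (134, np.int64(37)), (136, np.int64(38)), (138, np.int64(38)), (140, np.int64(27)), (142, np.int64(39)), (144, np.int64(37)), (146, np.int64(81)), (148, np.int64(96)), (150, np.int64(103)), (152, np.int64(102)), (154, np.int64(103)), (156, np.int64(102)), (158, np.int64(101)), (160, np.int64(103)), (162, np.int64(102)), (164, np.int64(102)), (166, np.int64(102)), (168, np.int64(102)), (170, np.int64(102)), (172, np.int64(102)), (174, np.int64(101)), (176, np.int64(103)), (178, np.int64(102)), (180, np.int64(101)), (182, np.int64(101)), (184, np.int64(103)), (186, np.int64(102)), (188, np.int64(101)), (190, np.int64(102)), (192, np.int64(101)), (194, np.int64(102)), (196, np.int64(102)), (198, np.int64(101)), (200, np.int64(101)), (202, np.int64(94)), (204, np.int64(97)), (206, np.int64(96)), (208, np.int64(95)), (210, np.int64(96)), (212, np.int64(101)), (214, np.int64(49)), (216, np.int64(37)), (218, np.int64(38)), (220, np.int64(35)), (222, np.int64(30)), (224, np.int64(44))]
[(300, np.int64(105)), (301, np.int64(102
[... 828 characters left out ...]
02)), (340, np.int64(102)), (341, np.int64(102)), (342, np.int64(102)), (343, np.int64(101)), (344, np.int64(103)), (345, np.int64(91)), (346, np.int64(69)), (347, np.int64(55)), (348, np.int64(70)), (349, np.int64(72)), (350, np.int64(72)), (351, np.int64(72)), (352, np.int64(70)), (353, np.int64(70)), (354, np.int64(72)), (355, np.int64(73)), (356, np.int64(73)), (357, np.int64(76))]
[312, 180] [[ 0.5005 -0.3094  0.124 ]]
[348, 180] [[ 0.5292 -0.3017  0.124 ]]
[330, 145] [[ 0.5071 -0.2777  0.124 ]]
[330, 215] [[ 0.5231 -0.3351  0.124 ]]
[312, 150] [[ 0.4942 -0.2854  0.124 ]]
[312, 210] [[ 0.5072 -0.3347  0.124 ]]
[348, 150] [[ 0.5222 -0.2778  0.124 ]]
[347, 210] [[ 0.5358 -0.327   0.124 ]]
```

```bash
python3 - <<'E'
from h import *
v=V("wrist");im=v.im.mean(2)
L=[];Rr=[]
for r in range(150,212,3):
    c=np.where(im[r,305:356]<0,0,im[r,305:356]); ok=np.where((c>90)&(c<115))[0]+305
    ok=ok[(ok>310)];L.append([ok.min()-.5,r]);Rr.append([ok[ok<352].max()+.5,r])
for E in(L,Rr):
    P=v.cast(E,.124);k=cv2.fitLine(P[:,:2].astype(np.float32),cv2.DIST_HUBER,0,.01,.01).ravel();print(np.degrees(np.arctan2(k[1],k[0]))%180-90,P.mean(0))
c=v.cast([[(L[10][0]+Rr[10][0])/2,179]],.124)[0];print(c)
goto([c[0],c[1],.082],np.radians(15.4))
E
```

```text
14.772202 [ 0.5002 -0.3099  0.124 ]
14.546509 [ 0.5271 -0.3026  0.124 ]
[ 0.5135 -0.3052  0.124 ]
shift [0.0012 0.0068 0.1793] turn [-0.0002  0.0001 -0.0031] deg 0.17533662431706606
shift [0.0012 0.0068 0.1793] turn [0.0001 0.0002 3.1385] deg 179.82495176559027
q [-0.6712 -0.0376  1.6539 -0.0002  1.5254 -0.9369] t 1.65 pos [ 0.5073 -0.3081  0.2613]
```

```bash
python3 -m jog '[[[0.001,0.006,0.04],[0,0,0.01]],[[0.001,0.006,0.08],[0,0,0.01]],[[0.001,0.006,0.12],[0,0,0.01]],[[0.001,0.006,0.155],[0,0,0.01]],[[0.001,0.006,0.179],[0,0,0.01]]]'
python3 -m jog '[[[0,0,0],[0,0,0]],[[0,0,0],[0,0,0]]]'
python3 -m jog '[[[0,0,0],[0,0,0]],[[0,0,0],[0,0,0]],[[0,0,0],[0,0,0]],[[0,0,0],[0,0,0]],[[0,0,0],[0,0,0]]]' 0.2 40
python3 -m jog '[[[0,0,0],[0,0,0]],[[0,0,0],[0,0,0]],[[0,0,0],[0,0,0]],[[0,0,0],[0,0,0]],[[0,0,0],[0,0,0]]]'
```

```text
t: 2.15
tool_pos: [0.5116, -0.3044, 0.0791]
tool_rot: [-1.917, -2.484, 0.0]
contact_force: [0.2, 0.5, 0.1]
opening: 0.0852
grip_force: 0.0
t: 2.35
tool_pos: [0.5133, -0.3052, 0.0827]
tool_rot: [-1.919, -2.487, 0.0]
contact_force: [1.1, -0.7, 0.5]
opening: 0.0855
grip_force: 0.0
t: 2.85
tool_pos: [0.5141, -0.305, 0.0835]
tool_rot: [1.916, 2.488, -0.0]
contact_force: [-1.1, 0.4, 4.4]
opening: 0.0297
grip_force: 40.2
t: 3.35
tool_pos: [0.5141, -0.3051, 0.0835]
tool_rot: [1.916, 2.488, -0.0]
contact_force: [-0.8, -0.0, 5.7]
opening: 0.0294
grip_force: 40.2
```

```bash
python3 -m jog '[[[0,0,-0.015],[0,0,0]],[[0,0,-0.04],[0,0,0]],[[0,0,-0.08],[0,0,0]],[[0,0,-0.12],[0,0,0]],[[0,0,-0.16],[0,0,0]]]'
python3 -m jog '[[[0,0,0],[0,0,0]],[[0,0,0],[0,0,0]]]'
python3 -c "
from h import *
goto([.482,-.033,.085],np.radians(14.65));V('side','lift.png')"
```

```text
t: 3.85
tool_pos: [0.5131, -0.3041, 0.2437]
tool_rot: [-1.916, -2.488, -0.0]
contact_force: [0.2, 0.0, -0.9]
opening: 0.0299
grip_force: 39.6
t: 4.05
tool_pos: [0.5139, -0.3047, 0.2438]
tool_rot: [1.916, 2.487, 0.0]
contact_force: [-0.4, -0.2, -1.9]
opening: 0.0297
grip_force: 39.9
shift [0.2711 0.0383 0.1584] turn [0.0015 0.0017 0.0024] deg 0.18997306252095064
shift [0.2711 0.0383 0.1584] turn [-0.0027  0.0024 -3.1392] deg 179.8633301567532
q [-0.6598 -0.0208  1.6664  0.0001  1.4937 -0.9179] t 4.05 pos [ 0.5139 -0.3047  0.2438]
```

View pics/lift.png

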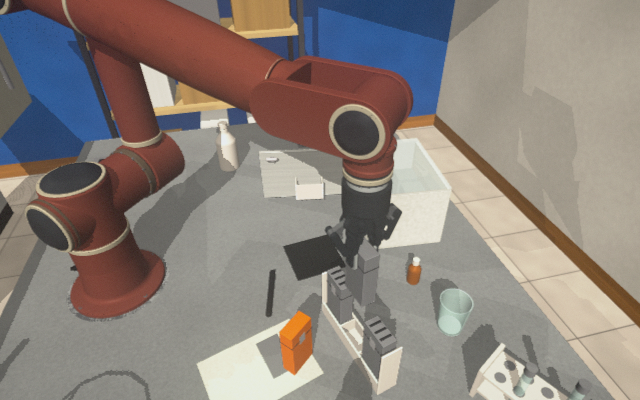

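The case hangs upright and clear of the rack at (363,280), and the neighbours still stand. Next I carry it to the mat.

```bash
python3 -m jog '[[[0.03,0.005,0],[0,0,0]],[[0.075,0.011,0],[0,0,0]],[[0.12,0.017,0],[0,0,0]],[[0.165,0.024,0],[0,0,0]],[[0.21,0.03,0],[0,0,0]]]'
python3 -m jog '[[[0.04,0.005,0.02],[0,0,0]],[[0.061,0.008,0.05],[0,0,0]],[[0.061,0.008,0.09],[0,0,0]],[[0.061,0.008,0.13],[0,0,0]],[[0.061,0.008,0.15],[0,0,0]]]'
python3 -m jog '[[[0,0,0.001],[0,0,0]],[[0,0,0.003],[0,0,0]],[[0,0,0.005],[0,0,0]],[[0,0,0.006],[0,0,0]],[[0,0,0.007],[0,0,0]]]'
python3 -m jog '[[[0,0,0],[0,0,0]],[[0,0,0],[0,0,0]]]'
```

```text
t: 4.6
tool_pos: [0.4872, -0.0918, 0.2393]
tool_rot: [-1.915, -2.484, 0.002]
contact_force: [1.0, 0.5, -0.6]
opening: 0.0292
grip_force: 39.7
t: 5.1
tool_pos: [0.4764, -0.0314, 0.0856]
tool_rot: [-1.91, -2.482, 0.007]
contact_force: [-0.1, -0.4, -1.4]
opening: 0.0296
grip_force: 39.8
t: 5.6
tool_pos: [0.482, -0.0331, 0.0865]
tool_rot: [1.916, 2.487, 0.001]
contact_force: [-0.4, -0.3, -1.1]
opening: 0.0294
grip_force: 39.8
t: 5.8
tool_pos: [0.4814, -0.0329, 0.0857]
tool_rot: [1.917, 2.488, 0.0]
contact_force: [-0.2, 0.7, -2.5]
opening: 0.0295
grip_force: 39.8
```

```bash
for i in 1 2; do python3 -m jog '[[[0,0,0.0005],[0,0,0]],[[0,0,0.001],[0,0,0]],[[0,0,0.001],[0,0,0]]]' | egrep 'pos|contact'; done
```

```text
tool_pos: [0.4811, -0.0328, 0.0842]
contact_force: [0.7, 0.6, -0.9]
tool_pos: [0.4811, -0.0328, 0.0832]
contact_force: [0.7, -0.0, -1.2]
```

```bash
for i in 1 2; do python3 -m jog '[[[0,0,0.0005],[0,0,0]],[[0,0,0.001],[0,0,0]],[[0,0,0.001],[0,0,0]]]' | egrep 'pos|contact'; done
```

```text
tool_pos: [0.4812, -0.0329, 0.0825]
contact_force: [-0.3, 0.7, 0.2]
tool_pos: [0.4813, -0.0329, 0.0825]
contact_force: [-4.0, 0.7, 7.4]
```

```bash
python3 -m jog '[[[0,0,-0.001],[0,0,0]],[[0,0,-0.001],[0,0,0]],[[0,0,-0.001],[0,0,0]],[[0,0,-0.001],[0,0,0]],[[0,0,-0.001],[0,0,0]]]' 1
python3 -m jog '[[[0,0,-0.02],[0,0,0]],[[0,0,-0.06],[0,0,0]],[[0,0,-0.1],[0,0,0]],[[0,0,-0.14],[0,0,0]],[[0,0,-0.16],[0,0,0]]]'
python3 -m jog '[[[0,0,0],[0,0,0.145]],[[0,0,0],[0,0,0.29]],[[0,0,0],[0,0,0.435]],[[0,0,0],[0,0,0.58]],[[0,0,0],[0,0,0.725]]]'
python3 -m jog '[[[0,0,0],[0,0,0.145]],[[0,0,0],[0,0,0.29]],[[0,0,0],[0,0,0.435]],[[0,0,0],[0,0,0.58]],[[0,0,0],[0,0,0.725]]]'
python3 -m jog '[[[0,0,0],[0,0,0.121]],[[0,0,0],[0,0,0.121]],[[0,0,0],[0,0,0.121]],[[0,0,0],[0,0,0.121]]]'
python3 -c "
from h import *
goto([.481,-.033,.083],np.radians(-75.35));V('wrist','mat.png')"
```

```text
t: 7.5
tool_pos: [0.4811, -0.0329, 0.0822]
tool_rot: [-1.917, -2.489, 0.0]
contact_force: [0.2, 0.5, 0.4]
opening: 0.0853
grip_force: 0.0
t: 8.0
tool_pos: [0.4826, -0.0332, 0.2468]
tool_rot: [1.914, 2.484, 0.004]
contact_force: [0.2, 0.3, 0.5]
opening: 0.0857
grip_force: 0.0
t: 8.5
tool_pos: [0.4811, -0.0329, 0.2421]
tool_rot: [-2.68, -1.639, 0.0]
contact_force: [0.5, 1.0, 0.8]
opening: 0.0854
grip_force: 0.0
t: 9.0
tool_pos: [0.4811, -0.0329, 0.2421]
tool_rot: [-3.087, -0.582, 0.0]
contact_force: [-0.4, 0.1, 0.4]
opening: 0.0856
grip_force: 0.0
t: 9.4
tool_pos: [0.4811, -0.0329, 0.2422]
tool_rot: [-3.115, -0.406, 0.0]
contact_force: [0.7, 0.4, -0.4]
opening: 0.0852
grip_force: 0.0
shift [-0.0002  0.0001  0.1592] turn [-0.      0.      0.0038] deg 0.21763919641470214
shift [-0.0002  0.0001  0.1592] turn [-0.0001 -0.0001 -3.1378] deg 179.78238715504455
q [-0.2227 -0.3061  1.9215  0.      1.5262  1.0886] t 9.4 pos [ 0.4811 -0.0329  0.2422]
```

View pics/mat.png

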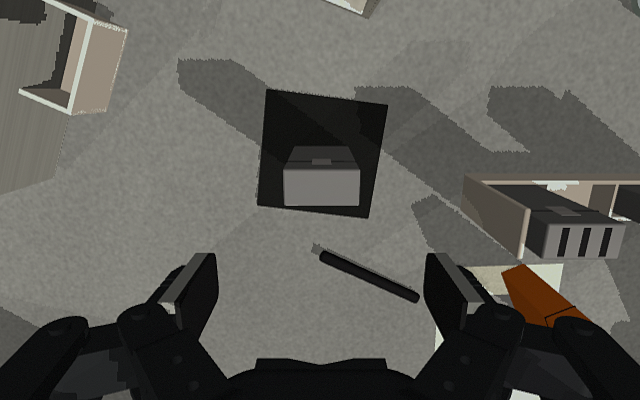

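The case stands on the mat; its top spans about (283–360, 168–207) and is aligned with the tool.

```bash
python3 - <<'E'
from h import *
v=V("wrist");im=v.im.mean(2).astype(np.uint8)
m=np.zeros_like(im,bool);m[150:215,270:370]=(im[150:215,270:370]>95)
print(im[187,276:292],im[187,352:368],im[160:176,300],im[198:214,300])
r=rect(m);b=cv2.boxPoints(r);P=v.cast(b,.123);print(b,P,P.mean(0))
goto([*P.mean(0)[:2],.084],np.radians(-75.35))
for a,c in((0,1),(1,2)): d=P[c]-P[a];print(np.linalg.norm(d),np.degrees(np.arctan2(d[1],d[0])))
E
```

```text
[ 24  25  26  25  25  23  16  74  97 120 118 117 117 117 116 116] [117 116 116 117 117 120 118  84  24  20  20  22  23  23  23  24] [ 40  27  41  46  46  45  44  44  47  70  97 112 118 116 117 116] [117 115 117 115 117 119 119  95  12  23  23  18  61 119 133 124]
[[284. 170.]
 [359. 170.]
 [359. 205.]
 [284. 205.]] [[ 0.4879 -0.0031  0.123 ]
 [ 0.5026 -0.0587  0.123 ]
 [ 0.4755 -0.0667  0.123 ]
 [ 0.4604 -0.0095  0.123 ]] [ 0.4816 -0.0345  0.123 ]
shift [0.     0.0017 0.1583] turn [ 0.     -0.      0.0031] deg 0.17766354421458208
shift [0.     0.0017 0.1583] turn [ 0.      0.     -3.1385] deg 179.82234033015146
q [-0.2227 -0.3061  1.9214 -0.      1.5262  1.0893] t 9.5 pos [ 0.4812 -0.0329  0.2423]
0.057458837108617156 -75.19234239544338
0.02822867140899146 -163.40691077490814
```

```bash
python3 -m jog '[[[0,0.0015,0.04],[0,0,0.003]],[[0,0.0015,0.08],[0,0,0.003]],[[0,0.0015,0.12],[0,0,0.003]],[[0,0.0015,0.148],[0,0,0.003]],[[0,0.0015,0.159],[0,0,0.003]]]'
python3 -m jog '[[[0,0,0],[0,0,0]],[[0,0,0],[0,0,0]]]'
python3 -m jog '[[[0,0,0],[0,0,0]],[[0,0,0],[0,0,0]],[[0,0,0],[0,0,0]],[[0,0,0],[0,0,0]],[[0,0,0],[0,0,0]]]' 0.4 40
python3 -m jog '[[[0,0,0],[0,0,0]],[[0,0,0],[0,0,0]],[[0,0,0],[0,0,0]],[[0,0,0],[0,0,0]],[[0,0,0],[0,0,0]]]'
python3 -m jog '[[[0,0,-0.01],[0,0,0]],[[0,0,-0.04],[0,0,0]],[[0,0,-0.08],[0,0,0]],[[0,0,-0.12],[0,0,0]],[[0,0,-0.16],[0,0,0]]]'
python3 -m jog '[[[0,0,0],[0,0,0]],[[0,0,0],[0,0,0]],[[0,0,0],[0,0,0]]]'
python3 - <<'E'
from h import *
v=V("top");cv2.imwrite("pics/door.png",cv2.resize(v.im[140:260,220:340],(720,720),interpolation=cv2.INTER_CUBIC)[:600])
E
```

```text
t: 10.0
tool_pos: [0.4791, -0.0338, 0.0797]
tool_rot: [-3.114, -0.4, 0.009]
contact_force: [-0.2, 0.2, -0.2]
opening: 0.0853
grip_force: 0.0
t: 10.2
tool_pos: [0.4827, -0.0346, 0.0849]
tool_rot: [3.115, 0.399, 0.004]
contact_force: [0.9, -0.5, 0.2]
opening: 0.0857
grip_force: 0.0
t: 10.7
tool_pos: [0.483, -0.0344, 0.0855]
tool_rot: [3.115, 0.399, 0.005]
contact_force: [-1.1, 1.9, 5.6]
opening: 0.0597
grip_force: 43.4
t: 11.2
tool_pos: [0.483, -0.0344, 0.0855]
tool_rot: [3.115, 0.399, 0.005]
contact_force: [-1.3, 0.4, 6.0]
opening: 0.0595
grip_force: 43.4
t: 11.7
tool_pos: [0.481, -0.0343, 0.2451]
tool_rot: [3.116, 0.399, -0.0]
contact_force: [0.9, 0.3, -2.1]
opening: 0.0595
grip_force: 43.5
t: 12.0
tool_pos: [0.4806, -0.0341, 0.2416]
tool_rot: [-3.115, -0.399, 0.004]
contact_force: [0.1, -0.0, -1.8]
opening: 0.0597
grip_force: 43.7
```

View pics/door.png

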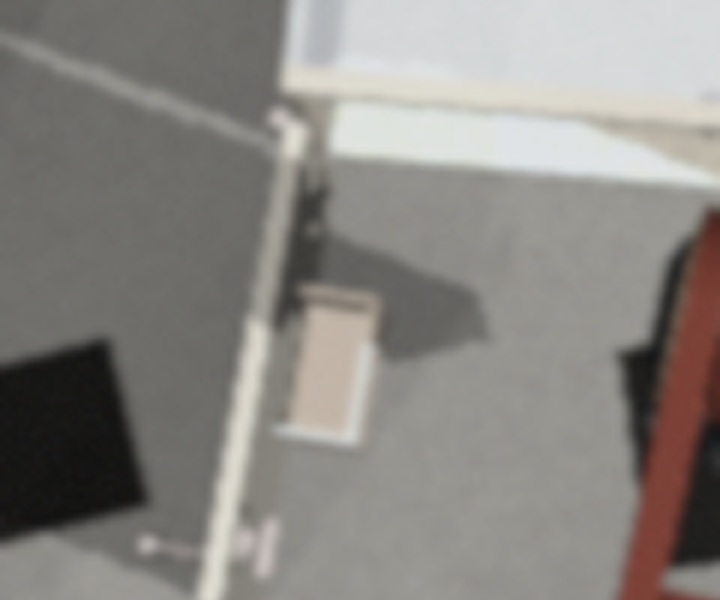

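The door's outer edge runs from (285,130) to (205,590) in this 6x crop. The pocket rim spans about (300,290) to (360,445). Next I go closer with the wrist camera.

```bash
python3 -m jog '[[[0,0,-0.012],[0,0,-0.12]],[[0,0,-0.024],[0,0,-0.24]],[[0,0,-0.036],[0,0,-0.36]],[[0,0,-0.048],[0,0,-0.48]],[[0,0,-0.06],[0,0,-0.6]]]'
python3 -m jog '[[[0,0,0],[0,0,-0.12]],[[0,0,0],[0,0,-0.24]],[[0,0,0],[0,0,-0.36]],[[0,0,0],[0,0,-0.48]],[[0,0,0],[0,0,-0.6]]]'
python3 -m jog '[[[0.02,0.005,0],[0,0,0]],[[0.06,0.015,0],[0,0,0]],[[0.1,0.02,0],[0,0,0]],[[0.12,0.025,0],[0,0,0]],[[0.13,0.025,0],[0,0,0]]]'
python3 -m jog '[[[0,0,0],[0,0,0]],[[0,0,0],[0,0,0]],[[0,0,0],[0,0,0]]]'
python3 -c "
from h import *
o=ctrl.get_obs();v=V('wrist','pocket.png');print(v.c,o['q']);np.savez('pk.npz',K=v.K,R=v.R,c=v.c)"
```

```text
t: 12.55
tool_pos: [0.4807, -0.0342, 0.3014]
tool_rot: [-2.854, -1.308, 0.005]
contact_force: [0.2, -0.3, -0.8]
opening: 0.0597
grip_force: 43.6
t: 13.05
tool_pos: [0.4808, -0.0342, 0.3009]
tool_rot: [-2.339, -2.093, 0.004]
contact_force: [0.2, 0.0, -0.6]
opening: 0.0598
grip_force: 43.6
t: 13.55
tool_pos: [0.5209, 0.0935, 0.3009]
tool_rot: [-2.342, -2.09, 0.005]
contact_force: [-1.3, -0.0, -1.6]
opening: 0.0595
grip_force: 43.6
t: 13.85
tool_pos: [0.5212, 0.0909, 0.303]
tool_rot: [-2.348, -2.087, 0.001]
contact_force: [0.2, 0.0, -1.7]
opening: 0.0596
grip_force: 43.6
[0.5302 0.1616 0.4462] [ 0.0321 -0.2106  1.7433 -0.0004  1.6093  0.1495]
```

View pics/pocket.png

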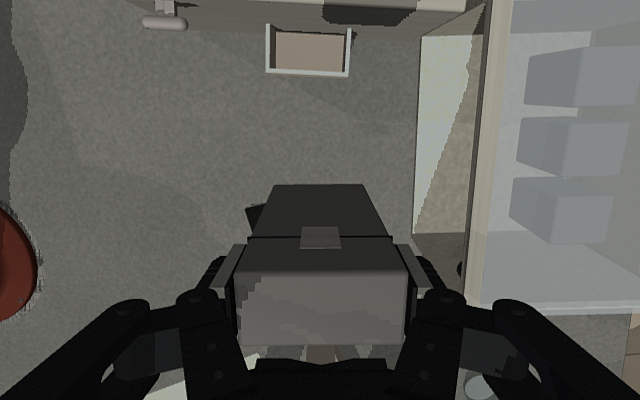

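The pocket rim shows at (265–353, 24–76), and the held case is upright. I'll zoom in on the rim.

```bash
python3 - <<'E'
import cv2
im=cv2.imread("pics/pocket.png");cv2.imwrite("pics/pz.png",cv2.resize(im[0:84,256:360],(780,630)[:2] and (742,600),interpolation=cv2.INTER_NEAREST));print(742/104,600/84)
E
```

```text
7.134615384615385 7.142857142857143
```

View pics/pz.png

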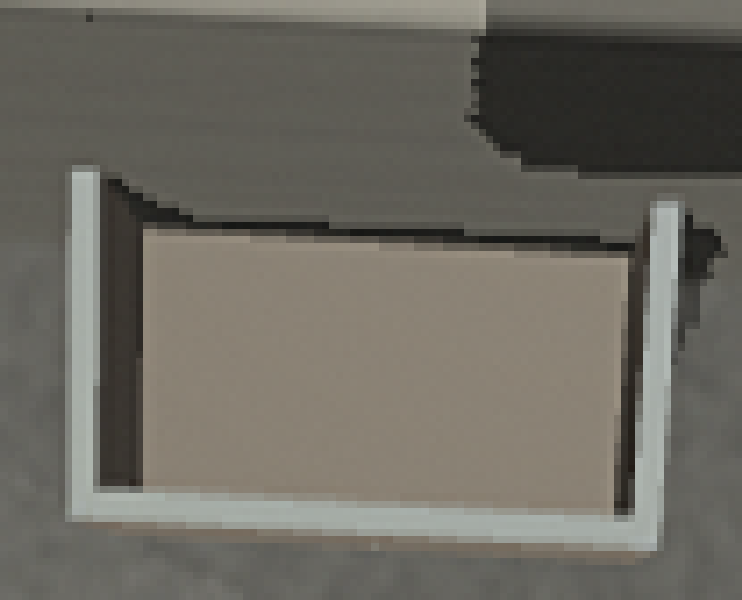

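In the 7.14x crop, the inner rim corners are (100,168), (652,200), (637,517) and (97,490), and the door's top inner edge runs from (0,8) to (742,40).

```bash
python3 - <<'E'
from h import *
z=np.load("pk.npz");v=V.__new__(V);v.K,v.R,v.c=z["K"],z["R"],z["c"]
s=lambda L:np.array(L,float)/7.14+[256,0]
P=v.cast(s([[100,168],[652,200],[637,517],[97,490]]),.08);print(P)
for i in range(4):
    d=P[(i+1)%4]-P[i];print(np.linalg.norm(d),np.degrees(np.arctan2(d[1],d[0])))
c=P.mean(0);print(c)
T=v.cast(s([[0,8],[742,40]]),.17);d=T[1]-T[0];print("dooredge",T,np.degrees(np.arctan2(d[1],d[0])))
F=v.cast(s([[143,230],[628,258],[614,515],[143,488]]),.032);print("floor",F)
a=np.arctan2(*(P[1]-P[0]+P[2]-P[3])[[1,0]]);print(np.degrees(a))
n=np.array([-np.sin(a),np.cos(a)]);print("pocket from door plane: inner face->centre",(T[0,:2]-c[:2])@n)
goto([c[0],c[1],.26],a)
E
```

```text
[[0.4895 0.2281 0.08  ]
 [0.5623 0.2156 0.08  ]
 [0.5564 0.1758 0.08  ]
 [0.4826 0.1881 0.08  ]]
0.07390406876738478 -9.79109383987199
0.04017792399975998 -98.48096475490274
0.07475200641240841 170.53749642627747
0.04059618357850802 80.3104148903412
[0.5227 0.2019 0.08  ]
dooredge [[0.4919 0.2272 0.17  ]
 [0.5647 0.2157 0.17  ]] -8.979774720851859
floor [[0.4892 0.2276 0.032 ]
 [0.5621 0.215  0.032 ]
 [0.5562 0.1784 0.032 ]
 [0.4836 0.1911 0.032 ]]
-9.625861561040658
pocket from door plane: inner face->centre 0.019807264239707512
shift [ 0.1104 -0.0116  0.0432] turn [-0.0001  0.0003  0.0505] deg 2.8914243734291163
shift [ 0.1104 -0.0116  0.0432] turn [-0.0005 -0.0002 -3.0911] deg 177.10863311241334
q [ 0.0321 -0.2107  1.7432 -0.0003  1.6093  0.1496] t 13.9 pos [0.5213 0.0909 0.3032]
```

```bash
python3 -m jog '[[[0.02,-0.002,0],[0,0,0.01]],[[0.05,-0.005,0],[0,0,0.02]],[[0.08,-0.008,0],[0,0,0.03]],[[0.1,-0.011,0],[0,0,0.04]],[[0.11,-0.0115,0],[0,0,0.048]]]'
python3 -m jog '[[[0,0,0],[0,0,0]],[[0,0,0],[0,0,0]],[[0,0,0],[0,0,0]]]'
python3 - <<'E'
from h import *
goto([.5227,.2019,.16],np.radians(-9.5))
v=V("wrist","over.png")
E
```

```text
t: 14.4
tool_pos: [0.5226, 0.2032, 0.3034]
tool_rot: [2.396, 2.032, 0.0]
contact_force: [0.1, -1.0, -1.7]
opening: 0.0594
grip_force: 43.6
t: 14.7
tool_pos: [0.5229, 0.2014, 0.3033]
tool_rot: [2.397, 2.03, -0.0]
contact_force: [0.2, -0.4, -1.5]
opening: 0.0594
grip_force: 43.6
shift [ 0.0005 -0.0003  0.1433] turn [0.0002 0.0003 0.0005] deg 0.0333309874092619
shift [ 0.0005 -0.0003  0.1433] turn [-0.0005  0.0003 -3.1411] deg 179.97377682201622
q [ 0.235  -0.1341  1.6755 -0.0004  1.6002  0.4004] t 14.7 pos [0.5229 0.2014 0.3033]
```

View pics/over.png

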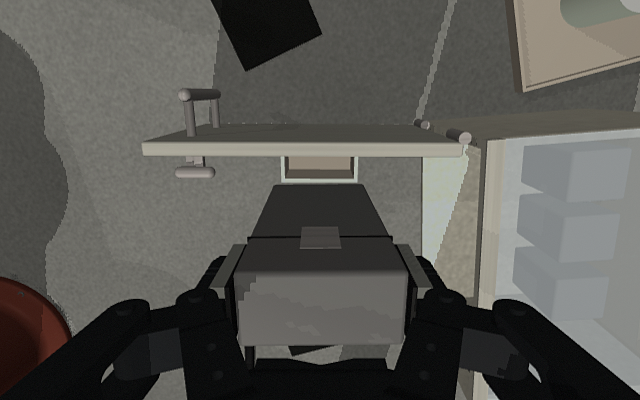

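The case hangs just in front of the door. Its far bottom edge lies on row 184, columns 275–364; the door's top runs from (143,150) to (465,140). I'll check the fit numerically.

```bash
python3 - <<'E'
from h import *
v=V("wrist")
P=v.cast([[275,184],[364,184]],.2208);a=np.radians(-9.5);n=np.array([-np.sin(a),np.cos(a)]);t=np.array([np.cos(a),np.sin(a)])
print(P,np.linalg.norm(P[1]-P[0]));m=P.mean(0)[:2]-n*.015;print("case ctr est",m,"err along t,n",(m-[.5227,.2019])@t,(m-[.5227,.2019])@n)
print("door top front corners",v.cast([[143,143],[143,156],[462,156],[465,133]],.17))
E
```

```text
[[0.4955 0.2178 0.2208]
 [0.5541 0.208  0.2208]] 0.059351359285832295
case ctr est [0.5223 0.1981] err along t,n 0.0002510333348429014 -0.003809583591837299
door top front corners [[0.3905 0.2557 0.17  ]
 [0.3873 0.2457 0.17  ]
 [0.6385 0.2037 0.17  ]
 [0.6417 0.2216 0.17  ]]
```

```bash
python3 -m jog '[[[0.003,0,0.02],[0,0,0]],[[0.003,0,0.06],[0,0,0]],[[0.003,0,0.1],[0,0,0]],[[0.003,0,0.13],[0,0,0]],[[0.003,0,0.145],[0,0,0]]]'
python3 -m jog '[[[0,0,0.005],[0,0,0]],[[0,0,0.012],[0,0,0]],[[0,0,0.02],[0,0,0]],[[0,0,0.028],[0,0,0]],[[0,0,0.035],[0,0,0]]]'
python3 -m jog '[[[0,0,0],[0,0,0]],[[0,0,0],[0,0,0]],[[0,0,0],[0,0,0]]]'
```

```text
t: 15.3
tool_pos: [0.5214, 0.2044, 0.1546]
tool_rot: [-2.395, -2.03, 0.008]
contact_force: [-0.5, -0.5, -1.5]
opening: 0.0595
grip_force: 43.6
t: 15.8
tool_pos: [0.5237, 0.2056, 0.1235]
tool_rot: [2.395, 2.032, 0.002]
contact_force: [-0.0, 0.0, -0.9]
opening: 0.0594
grip_force: 43.6
t: 16.1
tool_pos: [0.5236, 0.2056, 0.1238]
tool_rot: [2.396, 2.032, 0.001]
contact_force: [0.3, -0.2, -0.6]
opening: 0.0592
grip_force: 43.6
```

```bash
python3 -m jog '[[[0,0,0.002],[0,0,0]],[[0,0,0.004],[0,0,0]],[[0,0,0.006],[0,0,0]],[[0,0,0.0075],[0,0,0]],[[0,0,0.0075],[0,0,0]]]'
for i in 1 2; do python3 -m jog '[[[0,0,0.0005],[0,0,0]],[[0,0,0.001],[0,0,0]],[[0,0,0.001],[0,0,0]]]' | egrep 'pos|contact'; done
```

```text
t: 16.6
tool_pos: [0.523, 0.2054, 0.1154]
tool_rot: [-2.396, -2.032, 0.001]
contact_force: [0.3, 0.1, -2.4]
opening: 0.0596
grip_force: 43.6
tool_pos: [0.5232, 0.2055, 0.1148]
contact_force: [-0.5, 0.3, -2.0]
tool_pos: [0.5233, 0.2056, 0.1145]
contact_force: [-2.4, -1.0, 3.6]
```

```bash
python3 -m jog '[[[0,0,-0.0005],[0,0,0]],[[0,0,-0.001],[0,0,0]],[[0,0,-0.001],[0,0,0]],[[0,0,-0.001],[0,0,0]],[[0,0,-0.001],[0,0,0]]]' 1
python3 -m jog '[[[0,0,-0.01],[0,0,0]],[[0,0,-0.03],[0,0,0]],[[0,0,-0.06],[0,0,0]],[[0,0,-0.1],[0,0,0]],[[0,0,-0.14],[0,0,0]]]'
python3 -m jog '[[[0,0,-0.02],[0,0,0]],[[0,0,-0.02],[0,0,0]],[[0,0,-0.02],[0,0,0]]]'
python3 - <<'E'
from h import *
v=V("wrist","placed.png")
E
```

```text
t: 17.7
tool_pos: [0.5232, 0.2054, 0.1147]
tool_rot: [-2.396, -2.032, 0.0]
contact_force: [-0.1, -0.6, -1.0]
opening: 0.0854
grip_force: 0.0
t: 18.2
tool_pos: [0.5229, 0.2054, 0.2566]
tool_rot: [-2.396, -2.032, 0.0]
contact_force: [0.2, 0.2, 0.6]
opening: 0.085
grip_force: 0.0
t: 18.5
tool_pos: [0.5233, 0.2055, 0.2752]
tool_rot: [2.396, 2.032, 0.001]
contact_force: [0.5, -0.0, -0.6]
opening: 0.0854
grip_force: 0.0
```

View pics/placed.png

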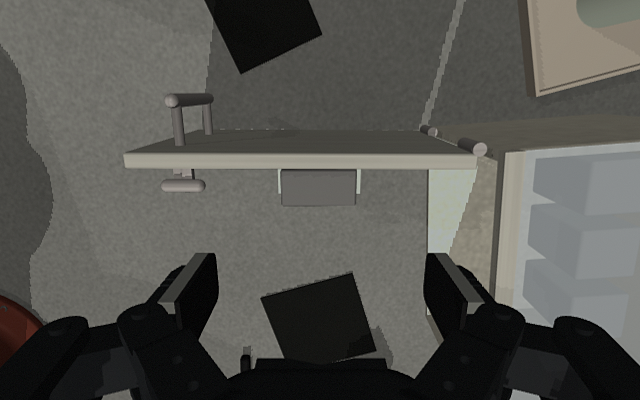

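The case stands in the pocket, its top at (281–356, 169–206). Next I shut the fingers, go to the outer face and push the door around its hinge arc.

```bash
python3 -m jog '[[[0.015,-0.013,0],[0,0,0]],[[0.03,-0.026,0],[0,0,0]],[[0.045,-0.04,0],[0,0,0]],[[0.063,-0.055,0],[0,0,0]],[[0.063,-0.055,0],[0,0,0]]]' 0
python3 -m jog '[[[0,0,0.03],[0,0,0]],[[0,0,0.06],[0,0,0]],[[0,0,0.09],[0,0,0]],[[0,0,0.115],[0,0,0]],[[0,0,0.125],[0,0,0]]]'
python3 -m jog '[[[0,0,0],[0,0,0]],[[-0.005,0,0],[0,0,0]],[[-0.01,0,0],[0,0,0]],[[-0.015,0,0],[0,0,0]],[[-0.02,0,0],[0,0,0]]]'
for i in 1 2 3; do python3 -m jog '[[[-0.001,0,0],[0,0,0]],[[-0.002,0,0],[0,0,0]]]'; done
```

```text
t: 19.05
tool_pos: [0.4772, 0.2779, 0.2723]
tool_rot: [-2.392, -2.034, 0.006]
contact_force: [-0.7, -0.7, 0.4]
opening: 0.0122
grip_force: 0.0
t: 19.55
tool_pos: [0.4769, 0.2749, 0.1448]
tool_rot: [-2.395, -2.03, 0.012]
contact_force: [-0.1, -0.1, 0.4]
opening: 0.0002
grip_force: 0.0
t: 20.05
tool_pos: [0.4765, 0.2565, 0.151]
tool_rot: [2.395, 2.031, 0.003]
contact_force: [-0.5, 0.0, 0.6]
opening: -0.0
grip_force: 0.0
t: 20.25
tool_pos: [0.4758, 0.2547, 0.1502]
tool_rot: [2.396, 2.032, 0.001]
contact_force: [-0.2, 0.3, 0.3]
opening: 0.0001
grip_force: 0.2
t: 20.45
tool_pos: [0.4754, 0.253, 0.1499]
tool_rot: [-2.396, -2.032, -0.001]
contact_force: [0.2, -0.1, -0.4]
opening: 0.0006
grip_force: 0.2
t: 20.65
tool_pos: [0.475, 0.251, 0.1498]
tool_rot: [-2.396, -2.032, -0.0]
contact_force: [0.1, -0.5, 0.5]
opening: 0.0001
grip_force: 0.2
```

```bash
python3 -m jog '[[[-0.0085,-0.0003,0],[0,0,-0.05]],[[-0.017,-0.0003,0],[0,0,-0.1]],[[-0.0255,0.0003,0],[0,0,-0.15]],[[-0.034,0.0012,0],[0,0,-0.2]],[[-0.0424,0.0026,0],[0,0,-0.25]]]'
python3 -m jog '[[[-0.0085,-0.0003,0],[0,0,-0.05]],[[-0.017,-0.0003,0],[0,0,-0.1]],[[-0.0255,0.0003,0],[0,0,-0.15]],[[-0.034,0.0012,0],[0,0,-0.2]],[[-0.0424,0.0026,0],[0,0,-0.25]]]'
python3 -m jog '[[[0,0,0],[0,0,0]],[[0,0,0],[0,0,0]]]'
python3 - <<'E'
from h import *
v=V("top","push1.png")
H=np.array([.6414,.2145,.17])
hsv=cv2.cvtColor(v.im,cv2.COLOR_BGR2HSV)
# probe: brightness along arcs of radius .225 at z=.17 vs door angle
for r in(.1,.215,.24):
    th=np.radians(np.arange(-102,0,3.));P=H+r*np.c_[np.sin(th),-np.cos(th),0*th];p=v.proj(P).round().astype(int)
    print(r,[(int(np.degrees(t)),int(v.im[y,x].mean())) for t,(x,y) in zip(th,p)])
E
```

```text
t: 21.15
tool_pos: [0.4706, 0.2085, 0.1498]
tool_rot: [-2.121, -2.317, -0.0]
contact_force: [1.0, 0.5, -0.3]
opening: -0.0001
grip_force: 0.4
t: 21.65
tool_pos: [0.4769, 0.1664, 0.1498]
tool_rot: [-1.816, -2.563, -0.0]
contact_force: [0.3, 1.7, 1.1]
opening: -0.0
grip_force: 0.2
t: 21.85
tool_pos: [0.4768, 0.1667, 0.1497]
tool_rot: [-1.82, -2.56, 0.0]
contact_force: [0.0, 0.4, -0.3]
opening: 0.0001
grip_force: 0.0
0.1 [(-102, 71), (-99, 68), (-96, 57), (-93, 44), (-90, 43), (-87, 45), (-84, 43), (-81, 45), (-78, 45), (-75, 47), (-72, 44), (-69, 46), (-66, 48), (-63, 70), (-59, 70), (-57, 94), (-54, 120), (-51, 112), (-48, 122), (-45, 131), (-42, 153), (-39, 169), (-36, 141), (-33, 140), (-29, 141), (-27, 142), (-24, 143), (-21, 142), (-18, 145), (-14, 192), (-12, 225), (-9, 225), (-6, 224), (-3, 223)]
0.215 [(-102, 144), (-99, 75), (-96, 64), (-93, 50), (-90, 150), (-87, 134), (-84, 114), (-81, 127), (-78, 97), (-75, 78), (-72, 59), (-69, 102), (-66, 77), (-63, 71), (-59, 172), (-57, 141), (-54, 138), (-51, 141), (-48, 140), (-45, 139), (-42, 139), (-39, 141), (-36, 80), (-33, 136), (-29, 141), (-27, 141), (-24, 143), (-21, 143), (-18, 143), (-14, 142), (-12, 141), (-9, 222), (-6, 181), (-3, 162)]
0.24 [(-102, 151), (-99, 117), (-96, 76), (-93, 38), (-90, 141), (-87, 148), (-84, 145), (-81, 149), (-78, 145), (-75, 153), (-72, 131), (-69, 102), (-66, 75), (-63, 117), (-59, 166), (-57, 141), (-54, 142), (-51, 144), (-48, 147), (-45, 148), (-42, 109), (-39, 32), (-36, 31), (-33, 30), (-29, 64), (-27, 153), (-24, 154), (-21, 153), (-18, 151), (-14, 147), (-12, 151), (-9, 171), (-6, 179), (-3, 166)]
```

```bash
python3 -m jog '[[[-0.0085,-0.0003,0],[0,0,-0.05]],[[-0.017,-0.0003,0],[0,0,-0.1]],[[-0.0255,0.0003,0],[0,0,-0.15]],[[-0.034,0.0012,0],[0,0,-0.2]],[[-0.0424,0.0026,0],[0,0,-0.25]]]'
python3 -m jog '[[[-0.0085,-0.0003,0],[0,0,-0.05]],[[-0.017,-0.0003,0],[0,0,-0.1]],[[-0.0255,0.0003,0],[0,0,-0.15]],[[-0.034,0.0012,0],[0,0,-0.2]],[[-0.0424,0.0026,0],[0,0,-0.25]]]'
python3 -m jog '[[[-0.0085,-0.0003,0],[0,0,-0.05]],[[-0.017,-0.0003,0],[0,0,-0.1]],[[-0.0255,0.0003,0],[0,0,-0.15]],[[-0.034,0.0012,0],[0,0,-0.2]],[[-0.0424,0.0026,0],[0,0,-0.25]]]'
python3 -m jog '[[[0,0,0],[0,0,0]],[[0,0,0],[0,0,0]]]'
python3 - <<'E'
from h import *
v=V("top","push2.png")
H=np.array([.6414,.2145,.17])
for r in(.2,.215,.24):
    th=np.radians(np.arange(-60,8,2.));P=H+r*np.c_[np.sin(th),-np.cos(th),0*th];p=v.proj(P).round().astype(int)
    print(r,[(int(round(np.degrees(t))),int(v.im[y,x].mean())) for t,(x,y) in zip(th,p)])
E
```

```text
t: 22.4
tool_pos: [0.4933, 0.1278, 0.1498]
tool_rot: [-1.482, -2.77, -0.0]
contact_force: [-0.4, 0.7, 0.1]
opening: -0.0003
grip_force: 0.1
t: 22.9
tool_pos: [0.519, 0.0939, 0.1497]
tool_rot: [-1.125, -2.933, -0.0]
contact_force: [-0.5, 0.7, 0.1]
opening: -0.0
grip_force: 0.2
t: 23.4
tool_pos: [0.5522, 0.0675, 0.1496]
tool_rot: [-0.751, -3.05, -0.0]
contact_force: [0.0, 1.1, -0.2]
opening: -0.0004
grip_force: 0.2
t: 23.6
tool_pos: [0.5519, 0.0675, 0.1496]
tool_rot: [-0.756, -3.049, -0.0]
contact_force: [0.1, 0.7, 0.6]
opening: 0.0
grip_force: 0.0
0.2 [(-60, 63), (-58, 69), (-56, 70), (-54, 81), (-52, 110), (-50, 137), (-48, 147), (-46, 148), (-44, 150), (-42, 143), (-40, 149), (-38, 150), (-36, 147), (-34, 101), (-32, 38), (-30, 42), (-28, 37), (-26, 37), (-24, 43), (-22, 48), (-20, 51), (-18, 51), (-16, 58), (-14, 59), (-12, 67), (-10, 68), (-8, 75), (-6, 73), (-4, 67), (-2, 63), (0, 62), (2, 135), (4, 214), (6, 215)]
0.215 [(-60, 52), (-58, 58), (-56, 63), (-54, 65), (-52, 65), (-50, 68), (-48, 88), (-46, 143), (-44, 146), (-42, 148), (-40, 149), (-38, 147), (-36, 86), (-34, 128), (-32, 87), (-30, 69), (-28, 93), (-26, 71), (-24, 70), (-22, 74), (-20, 74), (-18, 73), (-16, 74), (-14, 77), (-12, 75), (-10, 94), (-8, 91), (-6, 87), (-4, 88), (-2, 99), (0, 138), (2, 195), (4, 212), (6, 213)]
0.24 [(-60, 56), (-58, 59), (-56, 61), (-54, 77), (-52, 69), (-50, 74), (-48, 74), (-46, 74), (-44, 76), (-42, 85), (-40, 39), (-38, 52), (-36, 74), (-34, 76), (-32, 74), (-30, 74), (-28, 74), (-26, 98), (-24, 192), (-22, 155), (-20, 144), (-18, 151), (-16, 140), (-14, 139), (-12, 143), (-10, 153), (-8, 167), (-6, 168), (-4, 159), (-2, 180), (0, 202), (2, 212), (4, 214), (6, 214)]
```

```bash
python3 -m jog '[[[-0.0085,-0.0003,0],[0,0,-0.05]],[[-0.017,-0.0003,0],[0,0,-0.1]],[[-0.0255,0.0003,0],[0,0,-0.15]],[[-0.032,0.001,0],[0,0,-0.19]],[[-0.0374,0.0017,0],[0,0,-0.22]]]'
for i in 1 2; do python3 -m jog '[[[-0.0034,-0.0002,0],[0,0,-0.02]],[[-0.0068,-0.0003,0],[0,0,-0.04]],[[-0.0102,-0.0004,0],[0,0,-0.06]],[[-0.0136,-0.0004,0],[0,0,-0.08]],[[-0.017,-0.0003,0],[0,0,-0.1]]]'; done
python3 - <<'E'
from h import *
goto([.6,.05,.15],np.radians(88))
v=V("top");H=np.array([.6414,.2145,.17])
for r in(.24,.25):
    th=np.radians(np.arange(-24,8,1.));P=H+r*np.c_[np.sin(th),-np.cos(th),0*th];p=v.proj(P).round().astype(int)
    print(r,[(int(round(np.degrees(t))),int(v.im[y,x].mean())) for t,(x,y) in zip(th,p)])
E
```

```text
t: 24.15
tool_pos: [0.5858, 0.0515, 0.1497]
tool_rot: [-0.413, -3.114, -0.0]
contact_force: [0.1, 0.3, 0.4]
opening: 0.0001
grip_force: 0.2
t: 24.65
tool_pos: [0.6025, 0.0465, 0.1498]
tool_rot: [-0.256, -3.131, -0.0]
contact_force: [-1.4, 0.4, 0.2]
opening: 0.0002
grip_force: 0.1
t: 25.15
tool_pos: [0.6142, 0.0439, 0.1497]
tool_rot: [-0.098, -3.124, -0.0]
contact_force: [-29.8, 2.6, 16.4]
opening: -0.0001
grip_force: 15.2
shift [ 0.0146  0.0052 -0.0001] turn [ 0.     -0.0156 -0.028 ] deg 1.8368810873973658
shift [ 0.0146  0.0052 -0.0001] turn [-0.0243 -0.0001  3.1135] deg 178.39502236483062
q [-0.0495  0.1031  1.6989  0.      1.3551 -1.5574] t 25.15 pos [0.6142 0.0439 0.1497]
0.24 [(-24, 51), (-23, 70), (-22, 68), (-21, 74), (-20, 72), (-19, 75), (-18, 75), (-17, 74), (-16, 74), (-15, 73), (-14, 74), (-13, 75), (-12, 75), (-11, 74), (-10, 76), (-9, 77), (-8, 76), (-7, 77), (-6, 75), (-5, 105), (-4, 106), (-3, 99), (-2, 89), (-1, 81), (0, 74), (1, 77), (2, 76), (3, 78), (4, 85), (5, 75), (6, 76), (7, 76)]
0.25 [(-24, 84), (-23, 84), (-22, 81), (-21, 78), (-20, 76), (-19, 84), (-18, 86), (-17, 111), (-16, 110), (-15, 105), (-14, 133), (-13, 133), (-12, 124), (-11, 134), (-10, 111), (-9, 103), (-8, 99), (-7, 100), (-6, 124), (-5, 164), (-4, 209), (-3, 191), (-2, 187), (-1, 190), (0, 172), (1, 118), (2, 93), (3, 76), (4, 69), (5, 71), (6, 91), (7, 88)]
```

```bash
python3 -m jog '[[[0.005,0,0],[0,0,0]],[[0.015,0,0],[0,0,0]],[[0.035,0,0],[0,0,0]],[[0.06,0,0],[0,0,0]],[[0.09,0,0],[0,0,0]]]'
python3 -m jog '[[[0.02,0,-0.03],[0,0,0]],[[0.04,0,-0.06],[0,0,0]],[[0.06,0,-0.08],[0,0,0]],[[0.06,0,-0.08],[0,0,0]],[[0.06,0,-0.08],[0,0,0]]]'
python3 - <<'E'
from h import *
v=V("top","shut.png");w=V("side","shut_s.png");k=V("wrist","shut_w.png");H=np.array([.6414,.2145,.17])
for r in(.24,.25,.253):
    th=np.radians(np.arange(-12,8,1.));P=H+r*np.c_[np.sin(th),-np.cos(th),0*th];p=v.proj(P).round().astype(int)
    print(r,[(int(round(np.degrees(t))),int(v.im[y,x].mean())) for t,(x,y) in zip(th,p)])
# wrist: door top edges and handle: vertical scan for several columns
g=k.im.mean(2)
for yy in(.18,.12,.06,.0):
    P=np.array([[x,yy,.17] for x in np.arange(.58,.70,.004)]);p=k.proj(P).round().astype(int)
    print(yy,[(round(float(a[0]),3),int(g[b[1],b[0]])) for a,b in zip(P,p) if 0<=b[0]<640 and 0<=b[1]<400])
E
```

```text
t: 25.7
tool_pos: [0.5289, 0.049, 0.1499]
tool_rot: [0.101, 3.138, -0.0]
contact_force: [-0.9, 0.4, 0.2]
opening: -0.0001
grip_force: 0.0
t: 26.2
tool_pos: [0.4698, 0.053, 0.23]
tool_rot: [0.101, 3.138, -0.0]
contact_force: [0.9, -0.1, -0.8]
opening: 0.0
grip_force: 0.0
0.24 [(-12, 136), (-11, 101), (-10, 90), (-9, 91), (-8, 90), (-7, 89), (-6, 99), (-5, 193), (-4, 207), (-3, 191), (-2, 174), (-1, 194), (0, 200), (1, 205), (2, 209), (3, 211), (4, 211), (5, 211), (6, 210), (7, 211)]
0.25 [(-12, 137), (-11, 131), (-10, 107), (-9, 98), (-8, 92), (-7, 87), (-6, 111), (-5, 151), (-4, 197), (-3, 180), (-2, 181), (-1, 197), (0, 199), (1, 196), (2, 194), (3, 193), (4, 194), (5, 194), (6, 200), (7, 202)]
0.253 [(-12, 143), (-11, 144), (-10, 138), (-9, 120), (-8, 110), (-7, 98), (-6, 124), (-5, 151), (-4, 185), (-3, 169), (-2, 183), (-1, 198), (0, 200), (1, 202), (2, 201), (3, 200), (4, 200), (5, 200), (6, 194), (7, 196)]
0.18 [(0.58, 16), (0.584, 17), (0.588, 14), (0.592, 11), (0.596, 14), (0.6, 13), (0.604, 15), (0.608, 19), (0.612, 17), (0.616, 17), (0.62, 17)]
0.12 [(0.58, 12), (0.584, 8), (0.588, 13), (0.592, 9), (0.596, 10), (0.6, 13), (0.604, 14), (0.608, 10), (0.612, 14), (0.616, 13)]
0.06 [(0.58, 8), (0.584, 10), (0.588, 9), (0.592, 12), (0.596, 14), (0.6, 14), (0.604, 9), (0.608, 12), (0.612, 15)]
0.0 [(0.58, 19), (0.584, 19), (0.588, 19), (0.592, 16), (0.596, 9), (0.6, 16), (0.604, 12), (0.608, 9)]
```

```bash
python3 - <<'E'
from h import *
v=V("top");g=v.im.astype(float).mean(2).astype(np.float32)
def scan(a,b,z,pts,along,rising=True,step=.0005):
    out=[]
    for s in pts:
        u=np.arange(a,b,step);P=np.array([[x,s,z] if along=='x' else [s,x,z] for x in u]);p=v.proj(P).astype(np.float32)
        f=cv2.remap(g,p[:,0][None],p[:,1][None],cv2.INTER_LINEAR)[0];d=np.gradient(cv2.GaussianBlur(f[None],(0,0),4)[0])
        i=(d if rising else -d).argmax();out.append((s,u[i],d[i]))
    return np.array(out)
def fit(o):
    k=np.polyfit(o[:,0],o[:,1],1)
    for _ in range(3):
        e=abs(np.polyval(k,o[:,0])-o[:,1]);o2=o[e<max(.002,1.0*np.median(e))];k=np.polyfit(o2[:,0],o2[:,1],1)
    return k,len(o2)
d=scan(.59,.66,.17,np.arange(-.03,.2,.008),'x');k,n=fit(d);print("door outer: dx/dy deg",np.degrees(np.arctan(k[0])),n);print(d[:,1])
b=scan(.80,.88,.18,np.arange(-.04,.19,.008),'x',False);k,n=fit(b);print("back",np.degrees(np.arctan(k[0])),n);print(b[:,1])
s=scan(-.1,-.02,.18,np.arange(.66,.82,.008),'y');k,n=fit(s);print("right side",-np.degrees(np.arctan(k[0])),n);print(s[:,1])
s=scan(.17,.24,.18,np.arange(.66,.82,.008),'y',False);k,n=fit(s);print("left side",-np.degrees(np.arctan(k[0])),n);print(s[:,1])
cv2.imwrite("pics/fin.png",v.im)
E
```

```text
door outer: dx/dy deg 5.009397627305766 29
[0.618  0.6185 0.62   0.62   0.621  0.6215 0.622  0.622  0.6235 0.6245
 0.625  0.625  0.626  0.627  0.628  0.6285 0.6285 0.6295 0.631  0.6315
 0.6315 0.632  0.6335 0.6345 0.635  0.635  0.636  0.637  0.638 ]
back 4.757218118852616 29
[0.831  0.8315 0.832  0.8325 0.8335 0.834  0.835  0.8355 0.836  0.837
 0.838  0.8385 0.839  0.8395 0.8405 0.841  0.842  0.8425 0.843  0.844
 0.845  0.845  0.845  0.8455 0.8465 0.8475 0.8485 0.8485 0.8495]
right side 5.142230390023743 20
[-0.048  -0.0485 -0.049  -0.05   -0.051  -0.0515 -0.052  -0.0525 -0.054
 -0.0545 -0.055  -0.0555 -0.0565 -0.057  -0.058  -0.059  -0.059  -0.06
 -0.061  -0.0615]
left side 5.10216525235819 20
[0.215  0.2145 0.2135 0.2125 0.212  0.2115 0.2105 0.2095 0.2085 0.2065
 0.2065 0.206  0.206  0.2055 0.205  0.204  0.2035 0.203  0.202  0.2015]
```

```bash
python3 - <<'E'
from h import *
v=V("top");a=cv2.imread("pics/top0.png").mean(2)
b=v.im.mean(2);H=np.array([.6414,.2145,0]);R=Ro.from_euler("z",-5,degrees=True)
for x in(.02,.026,.032,.038,.044,.054):
    row=[]
    for y in np.arange(-.175,-.055,.01):
        p=v.proj(H+R.apply([x,y,.152]))[0].round().astype(int);row.append(f"{int(a[p[1],p[0]])}>{int(b[p[1],p[0]])}")
    print(x,row)
# other things unmoved: changed pixels outside arm/door
d=cv2.absdiff(cv2.imread("pics/top0.png"),v.im).max(2)
for n,(x,y,w) in dict(bottle=(202,156,14),dropper=(384,150,8),beaker=(427,140,14),wash=(188,272,14),pen=(373,251,20),orange=(432,241,12),rackL=(408,209,9),rackR=(457,198,9)).items():
    print(n,(d[y-w:y+w,x-w:x+w]>40).mean())
o=ctrl.get_obs();print(o["t"],o["contact_force"])
E
```

```text
0.02 ['211>207', '207>205', '203>201', '203>198', '213>211', '210>207', '208>204', '207>200', '214>212', '210>208', '209>206', '218>217']
0.026 ['213>212', '214>213', '215>212', '215>213', '216>211', '216>213', '217>216', '217>216', '218>214', '219>214', '219>216', '218>216']
0.032 ['217>213', '217>212', '217>204', '216>196', '216>202', '219>195', '217>197', '217>200', '218>206', '221>206', '224>215', '223>213']
0.038 ['218>212', '218>213', '217>211', '217>191', '217>189', '218>190', '216>190', '214>189', '215>190', '216>210', '219>213', '222>212']
0.044 ['218>212', '217>212', '217>213', '217>203', '217>199', '218>198', '217>202', '214>200', '215>199', '215>206', '216>213', '215>213']
0.054 ['217>213', '217>212', '218>213', '219>213', '218>214', '217>212', '217>214', '214>213', '215>212', '214>213', '215>213', '215>213']
bottle 0.21428571428571427
dropper 0.0
beaker 0.0
wash 0.19387755102040816
pen 0.266875
orange 0.015625
rackL 0.0
rackR 0.0
26.45 [-0.7749 -0.0404  0.0523]
```

```bash
python3 -c "
from station import job
print(job.finish_job())"
```

```text
the job is handed in; nothing more can be done
None
```

The short slide case was set down and released on the mat, re-gripped by its narrow sides and stood in the door pocket. The door is shut to within about 0.3° of the cabinet front and stayed shut after I backed off, with the case seen in place through the roof, and the job is handed in at about 26 s. I viewed 11 pictures, one over the limit of 10. I did not confirm that the amber bottle, wash bottle and pen are unmoved: the pixels around them changed (probably arm or door shadows), though no contact was felt near them.

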